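Unclip the charged high-capacity battery and put it in the tray

ROBOT

A 6-joint arm with a two-finger parallel gripper is mounted at the origin on the work surface. World frame = base frame: x ahead of the robot, y to its left, z up, the work surface at z = 0. Lengths are in mm, angles in rad, forces in N, time in s.
With the tool pointing down it reaches from about 300 to 775 mm from the base axis. Payload 14.6 kg.
Tool frame: the origin (TCP) lies at the very end of the fingers, on their centre line; the grasp point (between the pads) lies 19 mm behind it; z points along the fingers, y is the line along which they close (so a half turn about z gives the same grasp; the last joint's range is limited). The gripper opens to 94 mm and grips with 3 to 60 N. Pads are 16 mm wide; open, the fingers measure 119 mm over their backs; the gripper's body (75 mm by 177 mm) begins 78 mm behind the grasp point.
Start: joints at [1.228, 0.3, 1.521, -0, 1.321, -0.067], TCP at [149.772, 529.205, 205.446] pointing down, gripper open.
Joint ranges: [-3.03, 3.03], [-0.79, 2.21], [0.23, 2.52], [-1.04, 4.18], [0, 3.07], [-2.55, 2.55]. Speed limits (rad/s): [2.22, 2.22, 2.57, 3.14, 3.14, 3.14].

INTERFACE

Orientations are given as [roll, pitch, yaw] about the fixed x, y, z axes, in that order (R = Rz(yaw) Ry(pitch) Rx(roll)).
In Python, from cell import manip gives the robot as it stands. The module is installed in compiled form; this text tells all that it offers.
- The arm moves only by the shell command python3 -m inch 'ROWS' [FORCE]. ROWS is JSON, a list of rows, each an object of numbers: "gripper": the opening, from 0 (shut) to 1 (fully open); "dx", "dy", "dz": the shift along the world's x, y, z in m; "wx", "wy", "wz": the turn, a rotation vector about the world's x, y, z in degrees. A call has exactly 5 rows; each row is the pose to reach, as a shift and turn from the pose commanded when the call began; what a row does not reach only later rows make up. A row lasts 1/12 s, in which the tool goes at most 41.7 mm and 7.16 degrees, less where a joint would pass 70% of its speed; a pose out of reach is approached as far as the arm can. A call with a gripper value outside its range is refused whole. The fingers move at their own pace and stop on an object; FORCE is the grip in N (left out, the last holds). Time passes only in rows, so rows that repeat a pose let the fingers close, or fill a call up. It gives the time, the measured TCP pose, the force, the opening and the grip force at its end, in the units of the state.
- manip.read_state(): the state, without advancing time (a new reading comes with each control period).
- manip.camera(name): name is "side" or "top"; returns the picture (480x640x3 uint8, blue, green, red); there is no depth.
- manip.camera_info(name): a dict with "camera_matrix" (3x3 intrinsics, pixels), "R" (3x3) and "t" (3): a world point X has camera coordinates R X + t. Camera axes: x right, y down, z forward; pixel columns grow to the right and rows downward; lengths in mm; the calibration is good to about 2 mm. A picture is of the moment at which its call begins. camera_info takes no time and is no camera call.
- manip.sign_off(): hands the job in; it is judged then, once.
The state is a dict: "clock": time; "joints": joint angles; "qd": joint speeds; "effort": joint torques, N m; "eef_pos": TCP position; "eef_rot": TCP orientation; "wrist_force": force on the tool from outside, world axes, zero at the start; "moment": the same for the moment, N m; "finger_gap": finger opening in mm; "finger_force": force on a finger pad.
Only numpy, scipy, OpenCV 4.12 (cv2) and the standard library are available. Lean on these libraries where they do the work, as an engineer would, in place of code of your own. Each camera call takes 0.05 s, during which the arm holds its last target. There are 200 camera calls.

TASK

The big high-capacity battery in the charger is full. Squeeze its two side latches together to unclip it, lift it straight up out of its bay and set it down in the empty steel tray, without dropping it. Leave the charger standing where it is on the bench, the compact battery plugged into it, and do not disturb the drill, the clamp or the spray can.

Things in the scene. Friction and masses are not known exactly. Their poses are not given: they have to be found in the camera images.
- charger: Loose two-bay battery charger, grey plastic box 120 (x) x 200 (y) x 62 mm on rubber feet, 1.2 kg; a push slides it, and it lifts with a battery pulled while latched. Origin: centre of its underside; x from its front to its rear, y along its length, z up. Flat top with two equal bays at y = +46 and -46 mm, a battery plugged straight down in each; either may be in either bay.
- big_pack_grip (a point): Point midway between the two latch tabs of the big battery (0.4 kg), 16 mm above the charger's top while plugged in; axes then as the charger's. A tab 26 mm wide (y), 22 mm high stands out of the middle of its -x and its +x face: 57 mm over both tabs. Their lower edges are 5 mm above the charger's flat top, so fingertips must stop above that top (62 mm over the bench).
- big_pack: The big battery: head block 42 (x) x 72 (y) x 48 mm (the compact one's: 54 mm long, 30 mm high) on the charger's top, its top face 32 mm above big_pack_grip, and a stem 46 mm long down in the bay: lift over 46 mm straight up to clear it. Origin: centre of the stem's flat foot (30 x 34 mm), on which it can stand, 62 mm below big_pack_grip along its z; 16 mm above the bench while plugged in.
- big_pack_front (a joint): Travel of the big battery's latch on its -x face: 0 out (latched), 0.0065 m fully in. It slides level along x, sprung: about 3 N at first, 9 N fully in; its catch lets go beyond about 0.0035. Fully in, the tabs measure 44 mm over both and still stand 1 mm proud of the head.
- big_pack_rear (a joint): The same for the latch on its +x face. Both must be in at once; the battery can be lifted and carried by its squeezed tabs.
- small_pack: Compact battery (head 42 x 54 x 30 mm, same stem and latches) in the other bay; stays plugged in. Origin at the centre of its stem's foot, 16 mm above the bench.
- tray: Empty shallow open tray of bare sheet steel, fixed to the bench, 180 (x) x 220 (y) x 35 mm outside, walls and floor 3 mm. Origin: centre of its underside.
- drill: Cordless drill without battery lying on its side, about 185 x 155 x 60 mm; bystander. Origin under its barrel.
- clamp: Steel bar clamp with wooden handle lying flat, about 230 x 85 x 26 mm; bystander. Origin under the middle of its bar.
- spray_can: Spray can standing upright, 58 mm across, 170 mm tall; bystander. Origin at the centre of its underside.
Things that resemble listed ones, but are neither listed nor needed, are in the scene too. Leave any green, purple or red look-alike of the big_pack alone.

How it is judged (in metres and radians):
On the way, in this order (a step that is already met when the one before it is completed fails the run):
1. both latches of the big battery are squeezed in while it still sits in its bay (value of joint each of big_pack_front, big_pack_rear above 0.003 m and z of big_pack in the frame of charger below 0.022 m), for 0.05 s.
2. the big battery is lifted clear of the charger (z of big_pack in the frame of charger above 0.062 m), for 0.05 s.
At the end, for the whole second after the job is handed in: The big battery rests in the steel tray, its foot and latches both within the tray's walls, standing or lying, at rest; the charger stands level on the bench within 40 mm of where it was, with the compact battery still plugged in (x of big_pack in the frame of tray between -0.087 and 0.087 m and y of big_pack in the frame of tray between -0.107 and 0.107 m and x of big_pack_grip in the frame of tray between -0.087 and 0.087 m and y of big_pack_grip in the frame of tray between -0.107 and 0.107 m and height (world z) of big_pack_grip below 0.075 m and contact force between big_pack and tray above 0.5 N and linear speed of big_pack below 0.02 m/s and angle between charger's own z axis and vertical below 0.03 rad and distance of charger from where it was at the start of the episode below 0.04 m and z of small_pack in the frame of charger below 0.02 m and horizontal distance between small_pack and charger below 0.05 m); the robot touches nothing.
It fails at once if the charger is lifted off the bench (more than 10 mm) or tipped (more than 0.15 rad) (height (world z) of charger above 0.01 m or angle between charger's own z axis and vertical above 0.15 rad).
It fails at once if the big battery is dropped: it moves faster than 0.8 m/s with no finger on it (linear speed of big_pack above 0.8 m/s and contact force between big_pack and the fingers below 0.05 N).
It fails at once if the compact battery is pulled out of its bay (z of small_pack in the frame of charger above 0.026 m).
It fails at once if the drill, the clamp or the spray can is shifted more than 30 mm (distance of any of drill, clamp, spray_can from where it was at the start of the episode above 0.03 m).
It also fails if it takes over 45 s, if anything falls off the work surface, if the arm or the gripper's body presses on something with over 40 N, if the wrist force passes 120 N, or if a joint passes its speed limit or range.

## Working session

There is one attempt and no reset: what is moved stays moved. The work goes in short steps, Python scripts to look and compute and a shell command to move; the robot and the scene stay as the last step left them, time stands still between calls to the robot, and variables do not carry over. Pictures are saved under pics/ and viewed, at most 10 in all, crops included, and the job is handed in when it is done.

```bash
mkdir -p pics
python3 - <<'E'
from cell import manip
import cv2
for n in("top","side"):
    cv2.imwrite(f"pics/{n}0.png",manip.camera(n)); i=manip.camera_info(n); print(n,i)
print(manip.read_state())
E
```

```text
top {'camera_matrix': array([[532.27848283,   0.        , 309.16812075],
       [  0.        , 532.27848283, 239.38263797],
       [  0.        ,   0.        ,   1.        ]]), 'R': array([[-0.01066208, -0.99957665,  0.0270711 ],
       [-0.9903931 ,  0.00682369, -0.13811207],
       [ 0.13786887, -0.02828359, -0.99004657]]), 't': array([  86.29157101,  514.33852668, 1265.48719129])}
side {'camera_matrix': array([[545.10188463,   0.        , 324.32106395],
       [  0.        , 545.10188463, 234.38724152],
       [  0.        ,   0.        ,   1.        ]]), 'R': array([[ 0.80735858, -0.58992399,  0.01272037],
       [-0.31838974, -0.45368961, -0.8323423 ],
       [ 0.49678979,  0.66794866, -0.55411595]]), 't': array([-353.59082738,  294.57762746,  816.56818165])}
{'clock': 0.1, 'joints': array([ 1.22838360e+00,  3.00382191e-01,  1.52154511e+00,  2.47763769e-05,
        1.32068100e+00, -6.66092307e-02]), 'qd': array([ 6.60256367e-04, -7.37333548e-05, -1.77392169e-03,  1.12295093e-03,
        2.54830913e-04, -1.72057919e-03]), 'effort': array([ 9.74011527e-04, -5.32633138e+01, -3.53299284e+01,  7.10514723e-02,
        2.33949046e-02, -2.48246309e-06]), 'eef_pos': array([149.69641642, 528.98572804, 204.95031096]), 'eef_rot': array([-3.14058086e+00, -9.15473412e-05,  2.86578297e+00]), 'wrist_force': array([-0.19569137, -0.09065277, -0.15761187]), 'moment': array([-0.00246985, -0.03135375, -0.01432446]), 'finger_force': 0.0, 'finger_gap': 94.33216970647969}
```

View pics/top0.png

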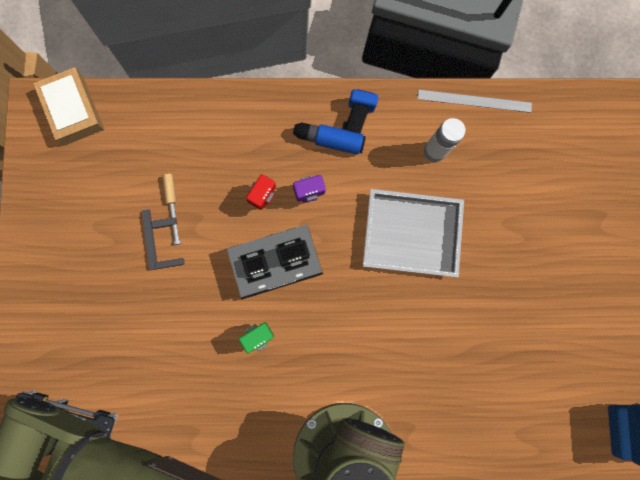

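View pics/side0.png

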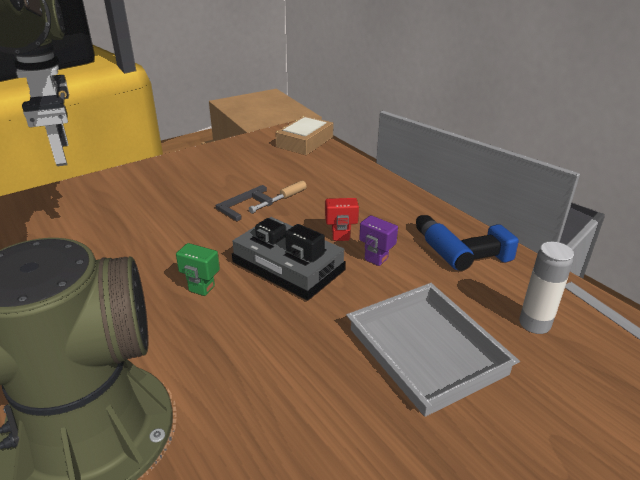

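The top view shows the charger centred near (275,262), with the larger pack in its right (-y) bay at (292,252) and the compact one at (255,264). The tray is centred near (413,233). The side view agrees: the taller pack is at (304,243). I'll zoom in on the charger next.

Run:
```python
import cv2,numpy as np
a=cv2.imread("pics/top0.png")[215:310,215:335]; b=cv2.imread("pics/side0.png")[205:300,225:355]
a=cv2.resize(a,(720,570),interpolation=cv2.INTER_CUBIC); b=cv2.resize(b,(780,570),interpolation=cv2.INTER_CUBIC)
cv2.imwrite("pics/ta.png",cv2.convertScaleAbs(a,alpha=1.6,beta=20)); cv2.imwrite("pics/sa.png",cv2.convertScaleAbs(b,alpha=1.6,beta=20))
```

```text
(no output)
```

View pics/ta.png

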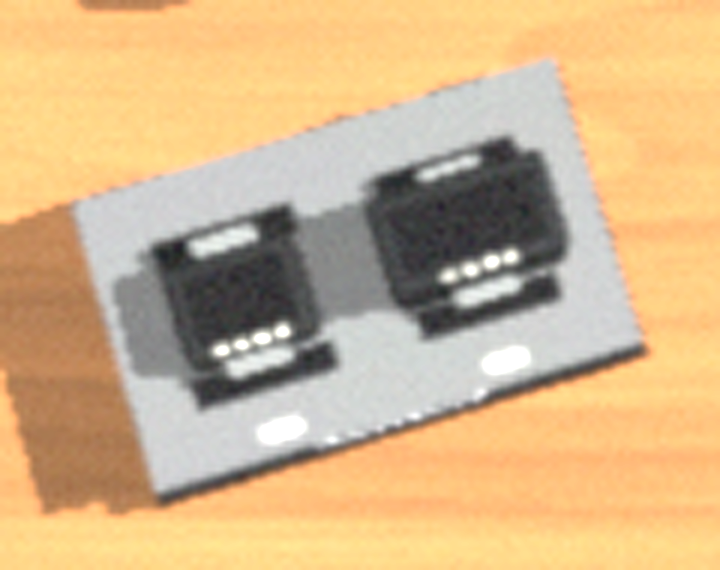

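View pics/sa.png

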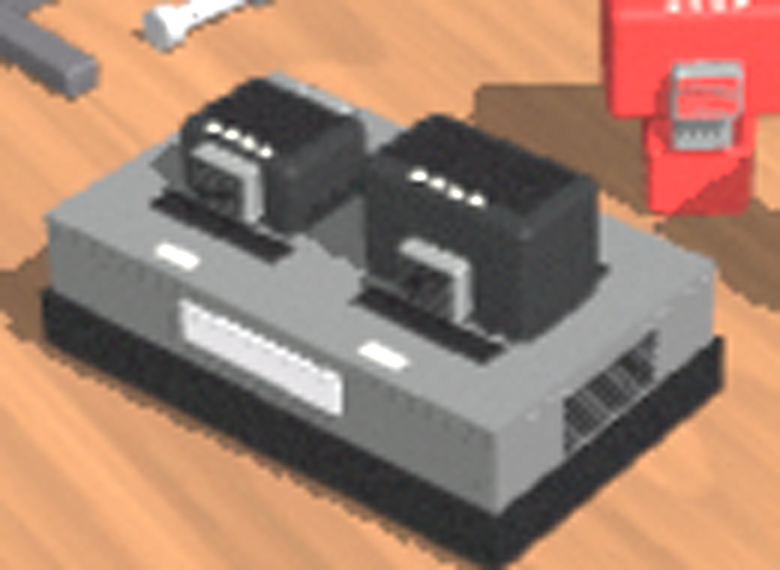

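The zoom puts the charger's top corners in the top crop at (77,203), (552,60), (645,347) and (158,495), and in the side crop at (50,218), (498,430) and (715,268). The big pack is in the -y bay. Next I'll fit the poses.

```bash
cat > h.py <<'E'
from cell import manip
import numpy as np
from scipy.optimize import least_squares
I={n:manip.camera_info(n) for n in("top","side")}
def proj(n,X):
    c=I[n]; p=(c["R"]@np.asarray(X,float).T).T+c["t"]; p=p@c["camera_matrix"].T; return p[:,:2]/p[:,2:]
def fit(obs,p0):
    def place(p,L): 
        c,s=np.cos(p[2]),np.sin(p[2]); L=np.asarray(L,float); return np.c_[p[0]+c*L[:,0]-s*L[:,1],p[1]+s*L[:,0]+c*L[:,1],L[:,2]]
    return least_squares(lambda p:np.concatenate([(proj(n,place(p,L))-px).ravel() for n,L,px in obs]),p0)
E
python3 - <<'E'
from h import *
T=np.array([215,215]);S=np.array([225,205])
L=[[60,100,62],[60,-100,62],[-60,-100,62],[-60,100,62]]
t=("top",L,T+(np.array([[77,203],[552,60],[643,346],[156,492]])+.5)/6-.5)
s=("side",[L[3],L[2],L[1]],S+(np.array([[50,218],[498,430],[715,268]])+.5)/6-.5)
for o in([t],[s],[t,s]):
    r=fit(o,[480,100,.2]); print(r.x.round(3),np.abs(r.fun).max())
x,y,a=r.x; print("grip",x+46*np.sin(a),y-46*np.cos(a),78)
Lt=[[90,110,35],[90,-110,35],[-90,-110,35],[-90,110,35]]
r=fit([("top",Lt,np.array([[371,190],[463,199],[460,276],[364,268]]))],[500,-150,0]);print("tray",r.x,np.abs(r.fun).max())
print("tool y dir deg",np.degrees(np.arctan2(-np.cos(2.86578),np.sin(2.86578))), "charger x deg",np.degrees(a))
E
```

```text
[4.61837e+02 1.65964e+02 2.85000e-01] 0.7712453411841125
[4.64085e+02 1.64373e+02 2.90000e-01] 0.9429212319967064
[4.63026e+02 1.65173e+02 2.89000e-01] 1.1714120913822796
grip 476.15111556451393 121.08560922886156 78
tray [ 5.29093036e+02 -1.77619146e+02 -9.94350920e-02] 3.402839546833775
tool y dir deg 74.19709901300106 charger x deg 16.57885871110337
```

```bash
python3 -m inch '[{"gripper":1,"dx":0.025,"dy":-0.031,"wz":-4.4},{"gripper":1,"dx":0.05,"dy":-0.063,"wz":-8.8},{"gripper":1,"dx":0.075,"dy":-0.094,"wz":-13.2},{"gripper":1,"dx":0.1,"dy":-0.126,"wz":-17.6},{"gripper":1,"dx":0.126,"dy":-0.157,"wz":-22}]' 30
```

```text
validation failed for argument at $[0]...
```

```bash
python3 -m inch '[{"gripper":1,"dx":0.025,"dy":-0.031,"wz":-4.4},{"gripper":1,"dx":0.05,"dy":-0.063,"wz":-8.8},{"gripper":1,"dx":0.075,"dy":-0.094,"wz":-13.2},{"gripper":1,"dx":0.1,"dy":-0.126,"wz":-17.6},{"gripper":1,"dx":0.126,"dy":-0.157,"wz":-22}]'
```

```text
validation failed for argument at $[0]...
```

```bash
python3 -m inch '[{"gripper":1,"dx":0.025,"dy":-0.031,"wz":-4.6},{"gripper":1,"dx":0.05,"dy":-0.063,"wz":-9.2},{"gripper":1,"dx":0.074,"dy":-0.094,"wz":-13.6},{"gripper":1,"dx":0.074,"dy":-0.094,"wz":-13.6},{"gripper":1,"dx":0.074,"dy":-0.094,"wz":-13.6}]'
```

```text
validation failed for argument at $[0]...
```

```bash
python3 -m inch '[{"gripper":1,"dx":0.025,"dy":-0.031,"dz":0,"wx":0,"wy":0,"wz":-4.4},{"gripper":1,"dx":0.05,"dy":-0.063,"dz":0,"wx":0,"wy":0,"wz":-8.8},{"gripper":1,"dx":0.075,"dy":-0.094,"dz":0,"wx":0,"wy":0,"wz":-13.2},{"gripper":1,"dx":0.1,"dy":-0.126,"dz":0,"wx":0,"wy":0,"wz":-17.6},{"gripper":1,"dx":0.126,"dy":-0.157,"dz":0,"wx":0,"wy":0,"wz":-22}]' 30
```

```text
clock: 0.52
eef_pos: [276.3, 370.4, 205.3]
eef_rot: [-3.141, -0.0, 2.479]
wrist_force: [-0.1, 0.0, 0.3]
finger_gap: 94.0
finger_force: 0.0
```

```bash
python3 -m inch '[{"gripper":1,"dx":0.025,"dy":-0.031,"dz":0,"wx":0,"wy":0,"wz":-4.4},{"gripper":1,"dx":0.05,"dy":-0.063,"dz":0,"wx":0,"wy":0,"wz":-8.8},{"gripper":1,"dx":0.075,"dy":-0.094,"dz":0,"wx":0,"wy":0,"wz":-13.2},{"gripper":1,"dx":0.1,"dy":-0.126,"dz":0,"wx":0,"wy":0,"wz":-17.6},{"gripper":1,"dx":0.126,"dy":-0.157,"dz":0,"wx":0,"wy":0,"wz":-22}]'
```

```text
clock: 0.93
eef_pos: [402.4, 213.3, 205.4]
eef_rot: [-3.142, -0.0, 2.094]
wrist_force: [0.9, 1.0, 0.8]
finger_gap: 93.9
finger_force: 0.0
```

```bash
python3 -m inch '[{"gripper":1,"dx":0.025,"dy":-0.031,"dz":0,"wx":0,"wy":0,"wz":-4.6},{"gripper":1,"dx":0.05,"dy":-0.063,"dz":0,"wx":0,"wy":0,"wz":-9.2},{"gripper":1,"dx":0.074,"dy":-0.094,"dz":0,"wx":0,"wy":0,"wz":-13.6},{"gripper":1,"dx":0.074,"dy":-0.094,"dz":-0.03,"wx":0,"wy":0,"wz":-13.6},{"gripper":1,"dx":0.074,"dy":-0.094,"dz":-0.06,"wx":0,"wy":0,"wz":-13.6}]'; python3 -c "
from cell import manip;import cv2
a=manip.camera('side')[130:310,200:440];cv2.imwrite('pics/s1.png',cv2.convertScaleAbs(cv2.resize(a,(800,600),interpolation=cv2.INTER_CUBIC),alpha=1.5,beta=20))
print(manip.read_state()['eef_pos'],manip.read_state()['eef_rot'])"
```

```text
clock: 1.35
eef_pos: [477.2, 119.5, 145.2]
eef_rot: [3.139, 0.0, 1.857]
wrist_force: [1.0, 1.1, -1.0]
finger_gap: 94.0
finger_force: 0.0
[473.80086963 119.727368   138.83607585] [-3.13456733e+00 -7.79893031e-04  1.85823811e+00]
```

View pics/s1.png

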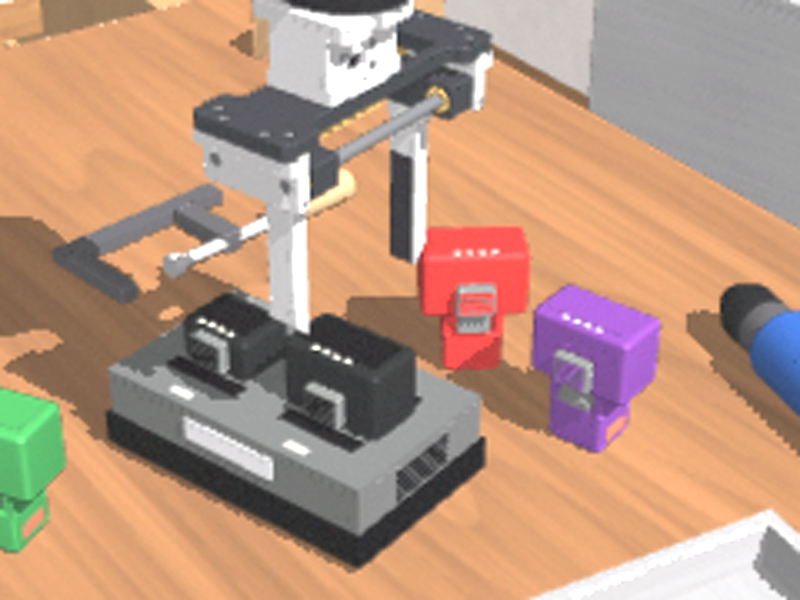

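The side view shows the near fingertip at crop (290,330), close to the big pack's left edge, so I'll check that against the projection.

Run:
```python
from h import *
s=manip.read_state(); print(s["eef_pos"],s["eef_rot"],s["clock"])
x,y,z=s["eef_pos"]; a=s["eef_rot"][2]; d=np.array([np.sin(a),-np.cos(a),0])
print(np.degrees(np.arctan2(d[1],d[0])))
for k in(-47,-60,47,60): print(k,(proj("side",[s["eef_pos"]+k*d])-[200,130])*10/3)
g=np.array([476.2,121.1,78]); e=np.array([np.cos(.289),np.sin(.289),0]); f=np.array([-e[1],e[0],0])
for n,v in(("tabfront",g-28.5*e),("tabrear",g+28.5*e),("top fl",g+[0,0,32]-21*e+36*f),("top fr",g+[0,0,32]-21*e-36*f),("top rr",g+[0,0,32]+21*e-36*f)): print(n,(proj("side",[v])-[200,130])*10/3)
```

```text
[473.80086963 119.727368   138.83607585] [-3.13456733e+00 -7.79893031e-04  1.85823811e+00] 1.4
16.469201172703748
-47 [[292.89748824 337.73669854]]
-60 [[277.73611867 347.74796837]]
47 [[395.33649513 270.09475267]]
60 [[408.58186666 261.34864383]]
tabfront [[318.04751529 408.10345185]]
tabrear [[377.87633902 365.49732131]]
top fl [[278.54874297 336.47920537]]
top fr [[373.83010595 379.32633197]]
top rr [[418.13135427 347.49125059]]
```

```bash
python3 -m inch '[{"gripper":1,"dx":0,"dy":0,"dz":-0.02,"wx":0,"wy":0,"wz":0},{"gripper":1,"dx":0,"dy":0,"dz":-0.04,"wx":0,"wy":0,"wz":0},{"gripper":1,"dx":0,"dy":0,"dz":-0.055,"wx":0,"wy":0,"wz":0},{"gripper":1,"dx":0,"dy":0,"dz":-0.06,"wx":0,"wy":0,"wz":0},{"gripper":1,"dx":0,"dy":0,"dz":-0.06,"wx":0,"wy":0,"wz":0}]'
```

```text
clock: 1.82
eef_pos: [475.3, 121.3, 85.0]
eef_rot: [-3.14, -0.0, 1.861]
wrist_force: [0.2, -0.3, -0.0]
finger_gap: 94.2
finger_force: 0.0
```

```bash
python3 -m inch '[{"gripper":1,"dx":0.001,"dy":0,"dz":-0.01,"wx":0,"wy":0,"wz":0},{"gripper":1,"dx":0.001,"dy":0,"dz":-0.015,"wx":0,"wy":0,"wz":0},{"gripper":1,"dx":0.001,"dy":0,"dz":-0.0165,"wx":0,"wy":0,"wz":0},{"gripper":0.7,"dx":0.001,"dy":0,"dz":-0.0165,"wx":0,"wy":0,"wz":0},{"gripper":0.66,"dx":0.001,"dy":0,"dz":-0.0165,"wx":0,"wy":0,"wz":0}]' 30
python3 -c "
from cell import manip;import cv2
a=manip.camera('side')[130:310,200:440];cv2.imwrite('pics/s2.png',cv2.convertScaleAbs(cv2.resize(a,(800,600),interpolation=cv2.INTER_CUBIC),alpha=1.5,beta=20))"
```

```text
clock: 2.23
eef_pos: [476.9, 121.2, 69.2]
eef_rot: [3.141, 0.0, 1.86]
wrist_force: [-0.1, 0.6, 0.2]
finger_gap: 83.9
finger_force: 0.0
```

View pics/s2.png

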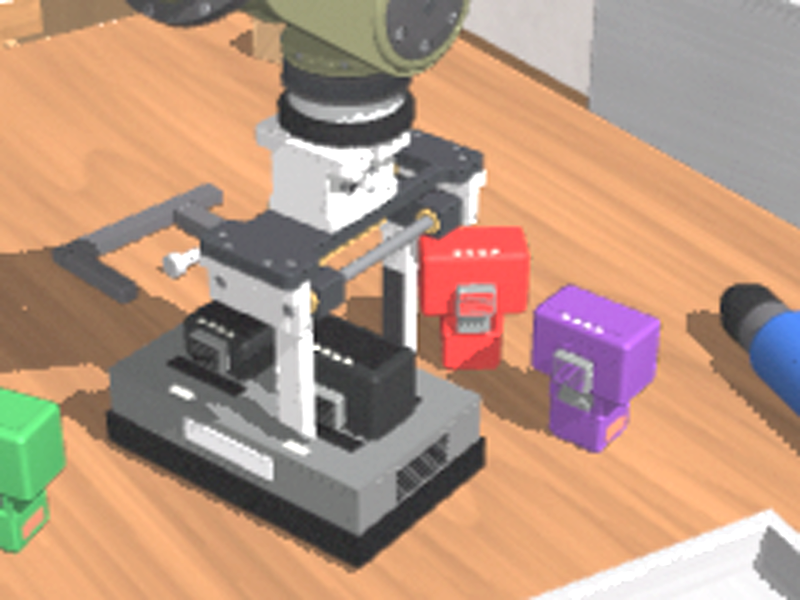

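The fingers straddle the big pack, and the near tip at (298,435) lines up with the front tab at (325,405). Squeezing now.

```bash
python3 -m inch '[{"gripper":0.6,"dx":0,"dy":0,"dz":0,"wx":0,"wy":0,"wz":0},{"gripper":0.5,"dx":0,"dy":0,"dz":0,"wx":0,"wy":0,"wz":0},{"gripper":0.4,"dx":0,"dy":0,"dz":0,"wx":0,"wy":0,"wz":0},{"gripper":0.3,"dx":0,"dy":0,"dz":0,"wx":0,"wy":0,"wz":0},{"gripper":0.3,"dx":0,"dy":0,"dz":0,"wx":0,"wy":0,"wz":0}]' 30
```

```text
clock: 2.7
eef_pos: [476.9, 121.2, 69.2]
eef_rot: [3.141, 0.0, 1.86]
wrist_force: [-0.6, 0.1, 3.2]
finger_gap: 46.9
finger_force: 7.1
```

```bash
python3 -m inch '[{"gripper":0.3,"dx":0,"dy":0,"dz":0,"wx":0,"wy":0,"wz":0},{"gripper":0.3,"dx":0,"dy":0,"dz":0,"wx":0,"wy":0,"wz":0},{"gripper":0.3,"dx":0,"dy":0,"dz":0,"wx":0,"wy":0,"wz":0},{"gripper":0.3,"dx":0,"dy":0,"dz":0,"wx":0,"wy":0,"wz":0},{"gripper":0.3,"dx":0,"dy":0,"dz":0,"wx":0,"wy":0,"wz":0}]' 30
```

```text
clock: 3.12
eef_pos: [476.7, 121.2, 69.4]
eef_rot: [-3.141, 0.0, 1.861]
wrist_force: [-4.1, -1.6, 8.3]
finger_gap: 41.7
finger_force: 30.1
```

```bash
python3 -m inch '[{"gripper":0.3,"dx":0,"dy":0,"dz":0.001,"wx":0,"wy":0,"wz":0},{"gripper":0.3,"dx":0,"dy":0,"dz":0.002,"wx":0,"wy":0,"wz":0},{"gripper":0.3,"dx":0,"dy":0,"dz":0.003,"wx":0,"wy":0,"wz":0},{"gripper":0.3,"dx":0,"dy":0,"dz":0.004,"wx":0,"wy":0,"wz":0},{"gripper":0.3,"dx":0,"dy":0,"dz":0.005,"wx":0,"wy":0,"wz":0}]' 35
python3 -c "
from cell import manip;import cv2
a=manip.camera('side')[160:295,220:400];cv2.imwrite('pics/s3.png',cv2.convertScaleAbs(cv2.resize(a,(800,600),interpolation=cv2.INTER_CUBIC),alpha=1.5,beta=20))"
```

```text
clock: 3.53
eef_pos: [476.7, 121.2, 73.9]
eef_rot: [-3.141, -0.0, 1.86]
wrist_force: [-0.5, 0.2, -3.1]
finger_gap: 41.9
finger_force: 35.1
```

View pics/s3.png

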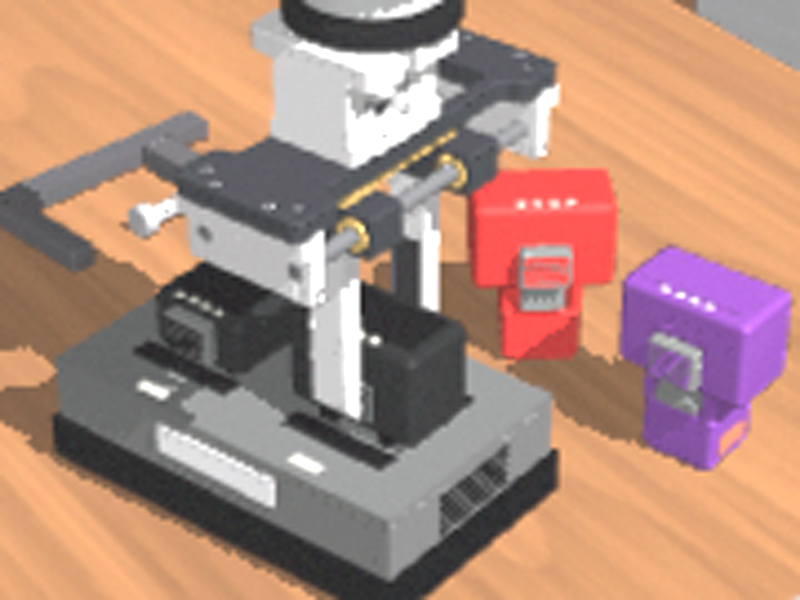

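The finger sits over the front tab at (340,390), and the wrist carries roughly the pack's weight while the charger stays level. That means it has unclipped, so I'll keep lifting.

```bash
python3 -m inch '[{"gripper":0.3,"dx":0,"dy":0,"dz":0.003,"wx":0,"wy":0,"wz":0},{"gripper":0.3,"dx":0,"dy":0,"dz":0.008,"wx":0,"wy":0,"wz":0},{"gripper":0.3,"dx":0,"dy":0,"dz":0.014,"wx":0,"wy":0,"wz":0},{"gripper":0.3,"dx":0,"dy":0,"dz":0.020,"wx":0,"wy":0,"wz":0},{"gripper":0.3,"dx":0,"dy":0,"dz":0.026,"wx":0,"wy":0,"wz":0}]'
```

```text
clock: 4.0
eef_pos: [476.9, 121.2, 100.8]
eef_rot: [3.141, 0.0, 1.86]
wrist_force: [-0.0, 0.8, -4.3]
finger_gap: 41.8
finger_force: 35.1
```

```bash
python3 -m inch '[{"gripper":0.3,"dx":0,"dy":0,"dz":0.008,"wx":0,"wy":0,"wz":0},{"gripper":0.3,"dx":0,"dy":0,"dz":0.018,"wx":0,"wy":0,"wz":0},{"gripper":0.3,"dx":0,"dy":0,"dz":0.030,"wx":0,"wy":0,"wz":0},{"gripper":0.3,"dx":0,"dy":0,"dz":0.042,"wx":0,"wy":0,"wz":0},{"gripper":0.3,"dx":0,"dy":0,"dz":0.050,"wx":0,"wy":0,"wz":0}]'
```

```text
clock: 4.42
eef_pos: [477.1, 121.3, 151.8]
eef_rot: [3.14, 0.0, 1.861]
wrist_force: [0.7, -0.0, -3.6]
finger_gap: 42.0
finger_force: 35.1
```

```bash
python3 -m inch '[{"gripper":0.3,"dx":0.002,"dy":-0.01,"dz":0,"wx":0,"wy":0,"wz":0},{"gripper":0.3,"dx":0.006,"dy":-0.035,"dz":0,"wx":0,"wy":0,"wz":0},{"gripper":0.3,"dx":0.01,"dy":-0.065,"dz":0,"wx":0,"wy":0,"wz":0},{"gripper":0.3,"dx":0.014,"dy":-0.095,"dz":0,"wx":0,"wy":0,"wz":0},{"gripper":0.3,"dx":0.018,"dy":-0.125,"dz":0,"wx":0,"wy":0,"wz":0}]'
```

```text
clock: 4.83
eef_pos: [494.5, -5.7, 149.6]
eef_rot: [-3.141, -0.0, 1.861]
wrist_force: [0.4, -0.8, -3.5]
finger_gap: 41.9
finger_force: 35.1
```

```bash
python3 -m inch '[{"gripper":0.3,"dx":0.004,"dy":-0.03,"dz":0,"wx":0,"wy":0,"wz":0},{"gripper":0.3,"dx":0.01,"dy":-0.06,"dz":0,"wx":0,"wy":0,"wz":0},{"gripper":0.3,"dx":0.015,"dy":-0.09,"dz":0,"wx":0,"wy":0,"wz":0},{"gripper":0.3,"dx":0.02,"dy":-0.12,"dz":0,"wx":0,"wy":0,"wz":0},{"gripper":0.3,"dx":0.024,"dy":-0.145,"dz":0,"wx":0,"wy":0,"wz":0}]'
```

```text
clock: 5.25
eef_pos: [518.4, -151.5, 149.5]
eef_rot: [-3.141, -0.0, 1.86]
wrist_force: [0.0, 0.8, -4.0]
finger_gap: 41.9
finger_force: 35.1
```

```bash
python3 -m inch '[{"gripper":0.3,"dx":0.001,"dy":-0.015,"dz":0,"wx":0,"wy":0,"wz":0},{"gripper":0.3,"dx":0.002,"dy":-0.025,"dz":0,"wx":0,"wy":0,"wz":0},{"gripper":0.3,"dx":0.002,"dy":-0.029,"dz":-0.01,"wx":0,"wy":0,"wz":0},{"gripper":0.3,"dx":0.002,"dy":-0.029,"dz":-0.02,"wx":0,"wy":0,"wz":0},{"gripper":0.3,"dx":0.002,"dy":-0.029,"dz":-0.025,"wx":0,"wy":0,"wz":0}]'
python3 -c "
from cell import manip;import cv2
cv2.imwrite('pics/s4.png',manip.camera('side'))"
```

```text
clock: 5.67
eef_pos: [519.9, -177.0, 122.7]
eef_rot: [-3.14, -0.002, 1.861]
wrist_force: [0.7, 1.0, -4.2]
finger_gap: 41.9
finger_force: 35.1
```

View pics/s4.png

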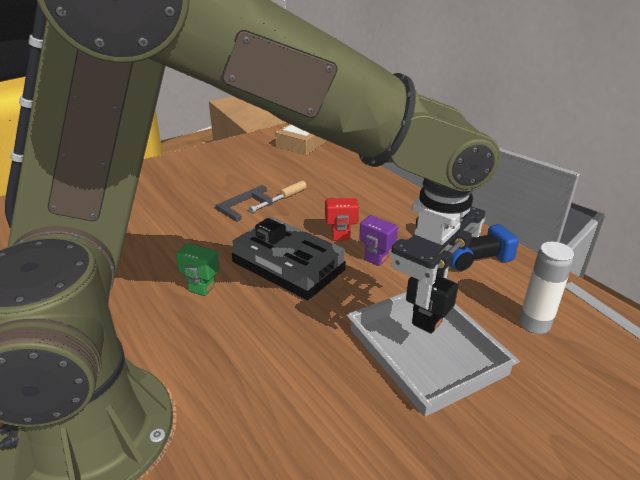

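The big pack hangs over the tray with its foot at (427,320), and the compact pack is still in the charger. Lowering it now.

```bash
python3 -m inch '[{"gripper":0.3,"dx":0,"dy":0,"dz":-0.015,"wx":0,"wy":0,"wz":0},{"gripper":0.3,"dx":0,"dy":0,"dz":-0.032,"wx":0,"wy":0,"wz":0},{"gripper":0.3,"dx":0,"dy":0,"dz":-0.048,"wx":0,"wy":0,"wz":0},{"gripper":0.3,"dx":0,"dy":0,"dz":-0.057,"wx":0,"wy":0,"wz":0},{"gripper":0.3,"dx":0,"dy":0,"dz":-0.061,"wx":0,"wy":0,"wz":0}]'
```

```text
clock: 6.13
eef_pos: [520.2, -176.9, 62.5]
eef_rot: [-3.14, -0.001, 1.861]
wrist_force: [-0.3, 0.1, -4.1]
finger_gap: 42.1
finger_force: 35.1
```

```bash
python3 -m inch '[{"gripper":0.3,"dx":0,"dy":0,"dz":-0.0015,"wx":0,"wy":0,"wz":0},{"gripper":0.3,"dx":0,"dy":0,"dz":-0.003,"wx":0,"wy":0,"wz":0},{"gripper":0.3,"dx":0,"dy":0,"dz":-0.0045,"wx":0,"wy":0,"wz":0},{"gripper":0.3,"dx":0,"dy":0,"dz":-0.006,"wx":0,"wy":0,"wz":0},{"gripper":0.3,"dx":0,"dy":0,"dz":-0.006,"wx":0,"wy":0,"wz":0}]'
```

```text
clock: 6.55
eef_pos: [520.9, -177.8, 58.1]
eef_rot: [3.141, 0.0, 1.86]
wrist_force: [0.0, -0.8, -3.1]
finger_gap: 42.0
finger_force: 35.1
```

Not yet in contact, so I'll creep down in small steps.

```bash
python3 -m inch '[{"gripper":0.3,"dx":0,"dy":0,"dz":-0.0005,"wx":0,"wy":0,"wz":0},{"gripper":0.3,"dx":0,"dy":0,"dz":-0.001,"wx":0,"wy":0,"wz":0},{"gripper":0.3,"dx":0,"dy":0,"dz":-0.0015,"wx":0,"wy":0,"wz":0},{"gripper":0.3,"dx":0,"dy":0,"dz":-0.0015,"wx":0,"wy":0,"wz":0},{"gripper":0.3,"dx":0,"dy":0,"dz":-0.0015,"wx":0,"wy":0,"wz":0}]'
```

```text
clock: 6.97
eef_pos: [520.8, -177.8, 56.5]
eef_rot: [-3.142, 0.0, 1.86]
wrist_force: [0.1, -0.4, -4.2]
finger_gap: 41.9
finger_force: 35.1
```

```bash
python3 -m inch '[{"gripper":0.3,"dx":0,"dy":0,"dz":-0.0005,"wx":0,"wy":0,"wz":0},{"gripper":0.3,"dx":0,"dy":0,"dz":-0.001,"wx":0,"wy":0,"wz":0},{"gripper":0.3,"dx":0,"dy":0,"dz":-0.0015,"wx":0,"wy":0,"wz":0},{"gripper":0.3,"dx":0,"dy":0,"dz":-0.0015,"wx":0,"wy":0,"wz":0},{"gripper":0.3,"dx":0,"dy":0,"dz":-0.0015,"wx":0,"wy":0,"wz":0}]'
```

```text
clock: 7.38
eef_pos: [520.9, -177.9, 56.4]
eef_rot: [3.141, 0.001, 1.861]
wrist_force: [-8.4, 2.5, 14.4]
finger_gap: 42.1
finger_force: 35.1
```

Contact made. I'll back off slightly and open gently.

```bash
python3 -m inch '[{"gripper":0.3,"dx":0,"dy":0,"dz":0.0005,"wx":0,"wy":0,"wz":0},{"gripper":0.3,"dx":0,"dy":0,"dz":0.001,"wx":0,"wy":0,"wz":0},{"gripper":0.3,"dx":0,"dy":0,"dz":0.001,"wx":0,"wy":0,"wz":0},{"gripper":0.3,"dx":0,"dy":0,"dz":0.001,"wx":0,"wy":0,"wz":0},{"gripper":0.3,"dx":0,"dy":0,"dz":0.001,"wx":0,"wy":0,"wz":0}]' 12
```

```text
clock: 7.8
eef_pos: [521.0, -178.0, 56.3]
eef_rot: [3.141, 0.001, 1.86]
wrist_force: [-1.9, -1.1, 5.6]
finger_gap: 43.0
finger_force: 12.0
```

```bash
python3 -m inch '[{"gripper":0.48,"dx":0,"dy":0,"dz":0,"wx":0,"wy":0,"wz":0},{"gripper":0.52,"dx":0,"dy":0,"dz":0,"wx":0,"wy":0,"wz":0},{"gripper":0.57,"dx":0,"dy":0,"dz":0,"wx":0,"wy":0,"wz":0},{"gripper":0.62,"dx":0,"dy":0,"dz":0,"wx":0,"wy":0,"wz":0},{"gripper":0.68,"dx":0,"dy":0,"dz":0,"wx":0,"wy":0,"wz":0}]'
```

```text
clock: 8.22
eef_pos: [520.7, -177.7, 55.7]
eef_rot: [-3.141, -0.0, 1.86]
wrist_force: [-0.2, 0.7, 0.2]
finger_gap: 61.3
finger_force: 0.0
```

```bash
python3 -m inch '[{"gripper":0.8,"dx":0,"dy":0,"dz":0,"wx":0,"wy":0,"wz":0},{"gripper":0.9,"dx":0,"dy":0,"dz":0,"wx":0,"wy":0,"wz":0},{"gripper":1,"dx":0,"dy":0,"dz":0,"wx":0,"wy":0,"wz":0},{"gripper":1,"dx":0,"dy":0,"dz":0,"wx":0,"wy":0,"wz":0},{"gripper":1,"dx":0,"dy":0,"dz":0,"wx":0,"wy":0,"wz":0}]'
python3 -c "
from cell import manip;import cv2
a=manip.camera('side')[160:430,220:580];cv2.imwrite('pics/s5.png',cv2.convertScaleAbs(cv2.resize(a,(800,600),interpolation=cv2.INTER_CUBIC),alpha=1.5,beta=20))"
```

```text
clock: 8.63
eef_pos: [520.7, -177.7, 55.8]
eef_rot: [-3.141, -0.0, 1.86]
wrist_force: [0.3, -0.3, 0.1]
finger_gap: 92.4
finger_force: 0.0
```

View pics/s5.png

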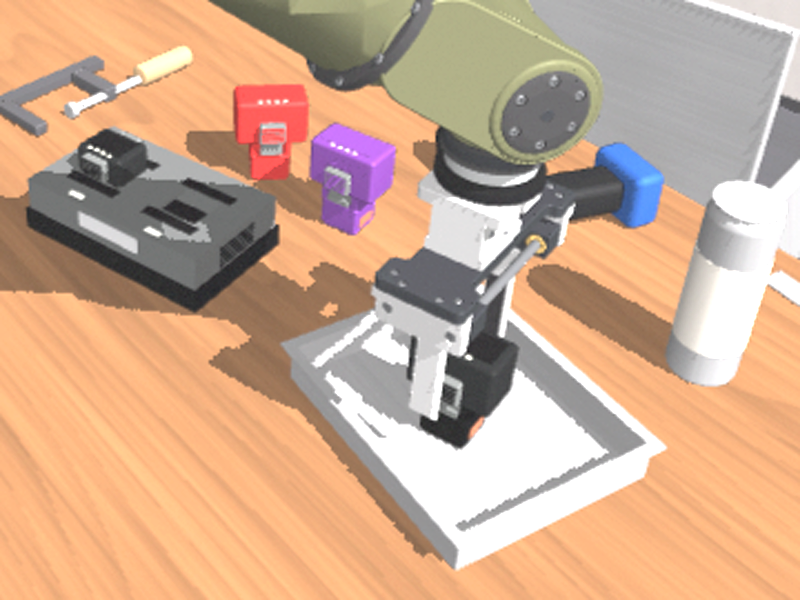

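The big pack stands upright in the tray, foot at (455,430), and the fingers are open and clear of it. I'll raise the arm straight up.

```bash
python3 -m inch '[{"gripper":1,"dx":0,"dy":0,"dz":0.01,"wx":0,"wy":0,"wz":0},{"gripper":1,"dx":0,"dy":0,"dz":0.03,"wx":0,"wy":0,"wz":0},{"gripper":1,"dx":0,"dy":0,"dz":0.06,"wx":0,"wy":0,"wz":0},{"gripper":1,"dx":0,"dy":0,"dz":0.09,"wx":0,"wy":0,"wz":0},{"gripper":1,"dx":0,"dy":0,"dz":0.12,"wx":0,"wy":0,"wz":0}]'
```

```text
clock: 9.1
eef_pos: [520.5, -177.7, 178.1]
eef_rot: [3.141, 0.0, 1.86]
wrist_force: [-0.3, 0.3, 0.2]
finger_gap: 93.8
finger_force: 0.0
```

```bash
python3 -m inch '[{"gripper":1,"dx":0,"dy":0,"dz":0.015,"wx":0,"wy":0,"wz":0},{"gripper":1,"dx":0,"dy":0,"dz":0.025,"wx":0,"wy":0,"wz":0},{"gripper":1,"dx":0,"dy":0,"dz":0.03,"wx":0,"wy":0,"wz":0},{"gripper":1,"dx":0,"dy":0,"dz":0.03,"wx":0,"wy":0,"wz":0},{"gripper":1,"dx":0,"dy":0,"dz":0.03,"wx":0,"wy":0,"wz":0}]'
python3 -c "
from cell import manip;import cv2
cv2.imwrite('pics/s6.png',manip.camera('side'))"
```

```text
clock: 9.52
eef_pos: [520.5, -177.7, 205.0]
eef_rot: [-3.141, -0.001, 1.86]
wrist_force: [-0.3, 0.5, -0.1]
finger_gap: 94.1
finger_force: 0.0
```

View pics/s6.png

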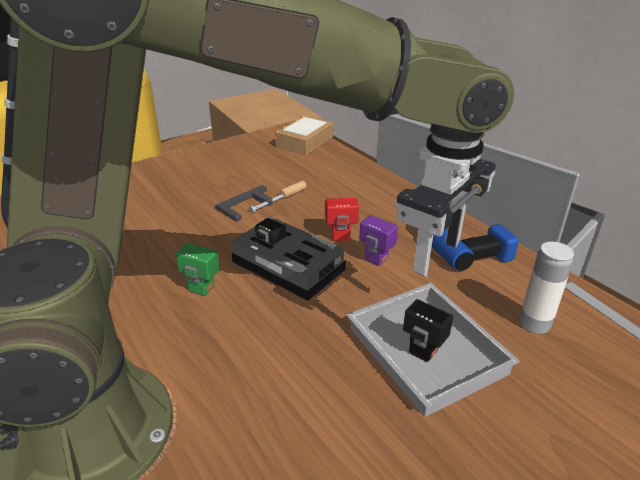

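The pack stands in the tray at (427,330), the charger and the bystanders are where they were, and the arm is clear.

```bash
python3 -c "
from cell import manip;print(manip.sign_off())"
```

```text
the job is handed in; nothing more can be done
None
```

The big battery is unclipped and standing upright in the steel tray; the charger, compact battery, drill, clamp and spray can look unmoved in the last picture. The job is handed in, but no verdict came back.

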